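# Open the air sampler's filter compartment

## Robot

A 6-joint arm with a two-finger parallel gripper is mounted at the origin on a cart in front of the work surface, level with it; the furniture and walls round the work are solid. World frame = base frame: x ahead of the robot, y to its left, z up, the work surface at z = 0. Lengths are in mm, angles in degrees, forces in N, time in s.
With the tool pointing down it reaches from about 350 to 850 mm from the base axis. Payload 8.1 kg.
Tool frame: the origin (TCP) lies midway between the tips of the shut fingers; the grasp point (between the pads) lies 19 mm behind it; x points along the fingers, y is the direction in which the jaws open and shut, and the axes are right-handed (so a half turn about x gives the same grasp; the last joint's range is limited). The gripper opens to 85 mm and grips with 20 to 120 N. Pads are 22 mm wide; open, the fingers measure 114 mm over their backs; the gripper's body (76 mm by 85 mm) begins 54 mm behind the grasp point. The pads swing forward as they close: fully open they stand 13 mm farther back than shut.
Start: joints at [58.476, 7.471, 85.268, -0, 87.261, -4.893], TCP at [268.927, 536.362, 231.292] pointing down, gripper open.
Joint ranges: [-169.43, 169.43], [-51.17, 129.36], [1.28, 143.12], [-76.62, 256.62], [0, 156.53], [-152.29, 152.29]. Speed limits (degrees/s): [136.94, 136.94, 159.86, 180, 180, 180].

## Interface

Orientations are given as [roll, pitch, yaw] about the fixed x, y, z axes, in that order (R = Rz(yaw) Ry(pitch) Rx(roll)).
In Python, from bench import r gives the robot as it stands.
- The arm moves only by the tool move_arm, never from a script. Its argument "deltas" is a list of rows, each a list of 2 entries, a list of its own where there are three numbers: the shift along the tool's x, y, z in mm, then the turn about the tool's x in degrees. A call has 1 to 12 rows; each row is the pose to reach, as a shift and turn from the pose measured when the call began, along the tool's axes at that moment; what a row does not reach only later rows make up. A row lasts 1/8 s, in which the tool goes at most 62.5 mm and 10.7 degrees, less where a joint would pass 70% of its speed; a pose out of reach is approached as far as the arm can. A call with a gripper value outside its range is refused whole. "jaw" is the opening, from -1 (shut) to 1 (fully open), set as the call begins (left out, the last holds). The fingers move at their own pace and stop on an object; "squeeze" is the grip in N (left out, the last holds). Time passes only in rows, so rows that repeat a pose let the fingers close. It gives the time, the measured TCP pose, the force and the opening at its end, in the units of the state.
- r.sense(): the state, without advancing time (a new reading comes with each control period).
- r.snapshot(name): name is "scene" or "side" or "wrist"; returns (picture, depth): 480x640x3 uint8, red, green, blue; 480x640 float32, mm along the optical axis (not along the pixel's ray), 0 where there is no reading.
- r.get_calibration(name): a dict with "fovy" (degrees; the focal length in pixels is half the picture's height over the tangent of half this angle, whatever the lens; pixels are square), "cx", "cy" (the principal point, pixels), "position" and "attitude" of the camera in the world; the wrist camera has in their place "tool_from_camera" (4x4, takes a point from camera to tool coordinates, whose origin is the TCP and whose axes are the tool frame's). Camera axes: x right, y down, z forward; pixel columns grow to the right and rows downward; lengths in mm; the calibration is good to about 2 mm. The wrist camera is an equidistant fisheye: a pixel r from the principal point sees the ray r / f radians off the axis. A picture is of the moment at which its call begins: read the wrist's pose just before it. get_calibration takes no time and is no camera call.
- r.hand_in(): hands the job in, once; it reports no verdict.
The state is a dict: "time": time; "joint_pos": joint angles; "qd": joint speeds; "joint_efforts": joint torques, N m; "tool_pos": TCP position; "tcp_rot": TCP orientation; "ft_force": force on the tool from outside, world axes, zero at the start; "wrist_torque": the same for the moment, N m; "finger_gap": finger opening in mm.
Only numpy, scipy, OpenCV 4.12 (cv2) and the standard library are available. Lean on these libraries where they do the work, as an engineer would, in place of code of your own. Each camera call takes 0.05 s, during which the arm holds its last target. There are 200 camera calls.

## Task

Open the filter compartment of the air sampler: press its snap tab fully down so that the cover springs free, let the tab come back up, then push the white cover by its ridge along the guides onto the parking shelf until it is up against, or close to, the end stop and the filter is completely uncovered. Only press and push: never lift, tip or carry the cover, leave it lying flat between its guides, and leave the other things where they stand.

Things in the scene. Friction and masses are not known exactly. Their poses are not given: they have to be found in the camera images.
- sampler: bench air sampler, low grey housing fixed to the table, x -108 to +150 mm, 104 mm wide, deck 30 mm high. Origin: on the table under the centre of the round 60 mm filter opening; +x = the way the cover slides off, z up. Rails 40 mm high at y +-42 to 49 mm, from x -48 to +150. Two plunger housings 39 mm high behind the cover, x -78 to -54, y +-21 to 37 mm
- park (a point): point on the deck (z 30 mm) at the centre of the parking shelf, on the sampler's axis 95 mm towards +x of its origin. The shelf is the flat deck between the rails from x 48 to 143 mm, closed by an end stop 39 mm high that halts the cover after 98 mm of travel
- cover: loose white filter cover, flat plate 90 (x) x 80 (y) x 8 mm, about 0.09 kg, lying on the deck between the rails, 2 mm play each side. Origin: centre of its underside, at the start 30 mm above the sampler's, axes parallel to it. A loop at its back (to x -62 mm) is caught by the tab's tooth: it cannot slide until the tab is pressed. It slides with light friction and stays where left
- ridge (a point): on the cover: middle of the push face of its finger ridge, 18 mm above the cover's underside and 10 mm towards +x of its origin; the face looks to -x, push it towards +x. The ridge is 8 mm thick, 50 mm long across y, and stands from 8 to 28 mm above the underside
- tab_top (a point): centre of the top face of the snap tab, a grey ribbed block 30 x 30 mm at the sampler's x -82 mm, y 0; its top is 50 mm above the table when up, 42 mm when fully pressed
- tab (a joint): downward travel of the snap tab in m: 0 up, 0.008 fully in (hard stop). At about 0.006 it releases the cover, which two weak springs then pop 14 mm towards +x; after that the tab does not catch it again. Sprung: 3 to 9 N to press; comes back up by itself when let go
- vial_1: small capped glass vial, 25 mm across, 48 mm tall, beside the sampler on the right of its long axis; origin at the centre of its underside
- stopper_1: black rubber stopper, 23 mm across, 22 mm tall, beside the sampler, same side as the vial; origin at the centre of its underside
- petri_b: closed flat petri dish, 90 mm across, 15 mm tall, on the sampler's other side; origin at the centre of its underside
- reagent_b: small screw-cap reagent bottle, 30 mm across, 55 mm tall, on the petri dish's side of the sampler; origin at the centre of its underside
- mortar: porcelain mortar, 94 mm across, 55 mm tall, on the table to the right; origin at the centre of its underside
- funnel: white funnel standing on its rim, 68 mm across, 63 mm tall, on the table to the left; origin at the centre of its underside
- bench_timer: small flat digital timer, 58 x 66 x 19 mm, near the table's front edge to the right; origin at the centre of its underside

How it is judged (in metres and radians):
On the way, in this order (a step that is already met when the one before it is completed fails the run):
1. the snap tab is pressed in (value of joint tab above 0.006 m), for 0.05 s.
2. the tab is back up and the released cover is pushed past half way, lying flat (x of cover in the frame of sampler above 0.045 m and value of joint tab below 0.003 m and y of cover in the frame of sampler between -0.006 and 0.006 m and z of cover in the frame of sampler between 0.027 and 0.034 m and angle between cover's own z axis and vertical below 0.06 rad), for 0.05 s.
At the end, for the whole second after the job is handed in: the cover lies flat and at rest between its guides on the parking shelf, 78 mm or more from its seat (the end stop is at 98 mm), the filter opening uncovered, and the tab is back up (x of cover in the frame of sampler between 0.078 and 0.103 m and y of cover in the frame of sampler between -0.006 and 0.006 m and z of cover in the frame of sampler between 0.027 and 0.034 m and angle between cover's own z axis and vertical below 0.06 rad and linear speed of cover below 0.02 m/s and value of joint tab below 0.003 m); the robot touches nothing.
It fails at once if the cover is lifted or carried (more than 10 mm above the deck) (z of cover in the frame of sampler above 0.04 m).
It fails at once if the cover is tipped (angle between cover's own z axis and vertical above 0.25 rad).
It fails at once if another thing is moved more than 20 mm (distance of any of vial_1, stopper_1, petri_b, reagent_b, mortar, funnel, bench_timer from where it was at the start of the episode above 0.02 m).
It also fails if it takes over 45 s, if anything falls off the work surface, if the arm or the gripper's body presses on something with over 40 N, if the wrist force passes 120 N, or if a joint passes its speed limit or range.

## Working session

There is one attempt and no reset: what is moved stays moved. The work goes in short steps, Python scripts to look and compute and a tool call to move; the robot and the scene stay as the last step left them, time stands still between calls to the robot, and variables do not carry over. Pictures are saved under pics/ and viewed, about 8 in all and at most 12, crops included, and the job is handed in when it is done.

Besides the shell and the picture viewer there is one more tool, called in YAML: its name, and indented under it one key for each argument. move_arm: Moves the arm, as the interface text tells. Its arguments: {"type":"object","properties":{"deltas":{"type":"array","items":{"type":"array"}},"jaw":{"type":"number"},"squeeze":{"type":"number"}},"required":["deltas"]}

```bash
mkdir -p pics
cat > h.py <<'E'
import numpy as np,cv2
from scipy.spatial.transform import Rotation as R
from bench import r
def save(im,n): cv2.imwrite(f'pics/{n}.png',cv2.cvtColor(im,cv2.COLOR_RGB2BGR))
E
python3 - <<'E'
from h import *
s=r.sense();print(s)
for n in('scene','side'):
    im,d=r.snapshot(n);save(im,n);np.save(n,d);print(n,r.get_calibration(n))
print(r.get_calibration('wrist'))
a=cv2.imread('pics/scene.png');b=cv2.imread('pics/side.png')
cv2.imwrite('pics/both.png',np.vstack([cv2.resize(a,(400,300)),cv2.resize(b,(400,300))]))
E
```

```text
{'time': 0.0, 'joint_pos': array([ 5.84771190e+01,  7.51641039e+00,  8.53313412e+01, -1.69483514e-04,
        8.72603089e+01, -4.89338382e+00]), 'qd': array([ 0.04838059,  0.04504578,  0.00404057, -0.06413976,  0.00340605,
        0.02988376]), 'joint_efforts': array([-6.86748208e-04, -5.69399464e+01, -5.00555670e+01, -4.62378903e-04,
        1.51408254e-02,  5.19156856e-06]), 'tool_pos': array([268.62213142, 535.88362616, 230.2110865 ]), 'tcp_rot': array([ -94.80363132,   89.89193941, -121.43312021]), 'ft_force': array([-0.3799796 , -0.03163354, -0.16691319]), 'wrist_torque': array([ 0.02469084, -0.03451607, -0.01820102]), 'finger_gap': 85.73593372083022}
scene {'fovy': 45.76618079591996, 'cx': 322.67018114456243, 'cy': 239.34960360056624, 'position': array([-325.71283619, -787.25173464,  690.57587925]), 'attitude': array([-116.95432562,    0.25808379,  -44.54788288])}
side {'fovy': 57.26388449208192, 'cx': 322.49269949690034, 'cy': 233.80134605512865, 'position': array([ 170.0174291 , -691.69214162,  626.06634631]), 'attitude': array([-122.6783278 ,   -0.95023495,  -24.41091676])}
{'fovy': 65.70646984690485, 'cx': 317.6670249527152, 'cy': 239.99290894678785, 'tool_from_camera': array([[-6.14511784e-04, -3.18667967e-01,  9.47866208e-01,
        -1.41902053e+02],
       [ 9.99999790e-01, -2.74094666e-06,  6.47389049e-04,
        -4.45565350e-01],
       [-2.03704101e-04,  9.47866408e-01,  3.18667902e-01,
        -8.13781835e+01],
       [ 0.00000000e+00,  0.00000000e+00,  0.00000000e+00,
         1.00000000e+00]])}
```

View pics/scene.png

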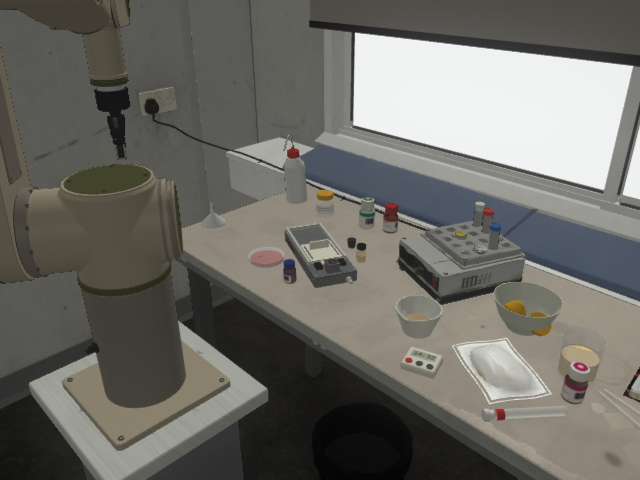

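The scene view shows the sampler around (320,255), with the tab end nearest at about (335,268). The petri dish is at (267,257), the reagent bottle at (289,270) and the vial and stopper at (360,250). I'll enlarge both views next.

Run:
```python
import cv2,numpy as np
a=cv2.imread('pics/scene.png')[210:300,240:390]
a=cv2.resize(a,None,fx=5,fy=5,interpolation=cv2.INTER_CUBIC);cv2.imwrite('pics/c1.png',a)
```

```text
(no output)
```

View pics/c1.png

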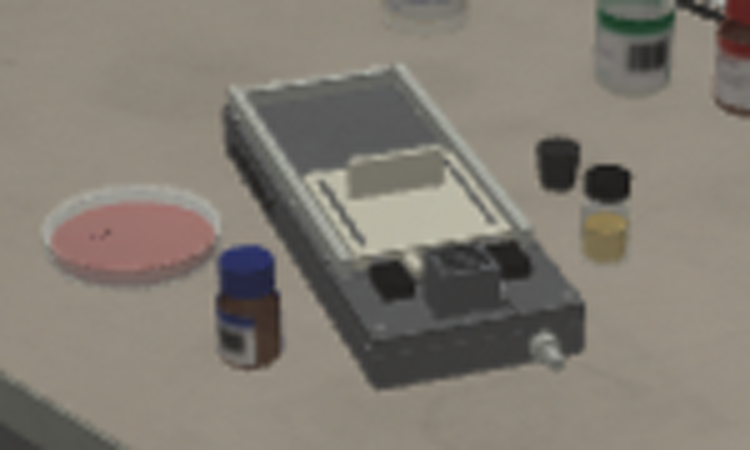

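View pics/side.png

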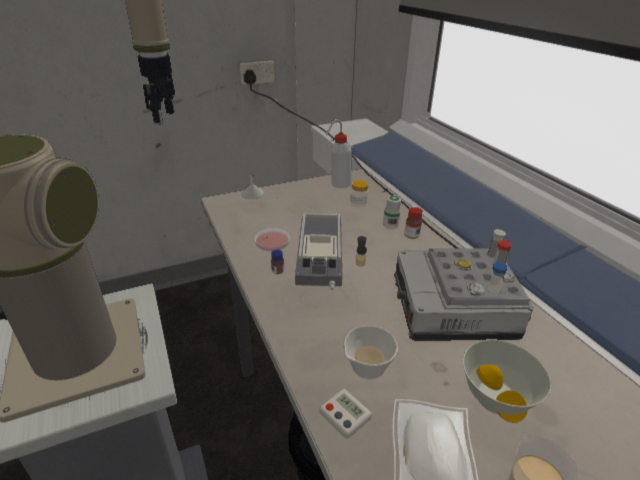

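The crop shows the tab at the near end, with its top at crop (462,258). The near deck corners are at about (372,340) and (583,300), and the rail far ends at about (235,90) and (400,68). The cover is in its seat.

```bash
cat >> h.py <<'E'
def ray(n,u,v,z):
    c=r.get_calibration(n);f=240/np.tan(np.radians(c['fovy']/2))
    M=R.from_euler('xyz',c['attitude'],degrees=True).as_matrix()
    d=M@[(u-c['cx'])/f,(v-c['cy'])/f,1];p=c['position'];return p+d*(z-p[2])/d[2]
E
python3 - <<'E'
from h import *
D=np.load('scene.npy')
for nm,u,v,z in [('nl',372,340,30),('nr',583,300,30),('tab',462,258,50),('railL',235,90,40),('railR',400,68,40),('ridgeTop',395,160,58),('reagent top',246,258,55),('vialtop',608,178,48),('stop top',558,147,22),('petri',132,232,15)]:
    print(nm,ray('scene',240+u/5,210+v/5,z).round(0), D[int(210+v/5),int(240+u/5)])
for nm,u,v,z in [('nl',297,277,30),('nr',340,279,30),('tab',319,263,50),('railL',303,215,40),('railR',341,215,40)]:
    print(nm,ray('side',u,v,z).round(0))
E
```

```text
nl [435.  16.  30.] 1295.149
nr [529. -27.  30.] 1320.0397
tab [492.  16.  50.] 1320.2167
railL [550. 240.  40.] 1503.698
railR [630. 198.  40.] 1523.4385
ridgeTop [529.  97.  58.] 1394.7806
reagent top [416.  80.  55.] 1311.3525
vialtop [602.  24.  48.] 1394.2545
stop top [647.  99.  22.] 1482.5029
petri [440. 194.  15.] 1413.8778
nl [440.  14.  30.]
nr [523. -29.  30.]
tab [494.  17.  50.]
railL [547. 240.  40.]
railR [640. 201.  40.]
```

Run:
```python
from h import *
s=r.sense();M=R.from_euler('xyz',s['tcp_rot'],degrees=True).as_matrix();print(M.round(3))
a=np.radians(64.4);X=np.array([np.cos(a),np.sin(a),0]);Y=np.array([-X[1],X[0],0]);Z=np.array([0,0,1.])
print((M.T@np.c_[X,Y,Z]).round(3))
tgt=np.array([493,16,230.])-40*X
print(M.T@(tgt-s['tool_pos']))
```

```text
[[-0.001  0.448  0.894]
 [-0.001  0.894 -0.448]
 [-1.    -0.002 -0.   ]]
[[-0.002  0.    -1.   ]
 [ 1.    -0.018 -0.002]
 [-0.018 -1.    -0.   ]]
[   0.954559   -404.19912051  434.32948505]
```

move_arm:
  deltas:
    - [[0, -20, 25], 0]
    - [[0, -50, 63], 0]
    - [[0, -85, 106], 0]
    - [[0, -120, 150], 0]
    - [[0, -155, 194], 0]
    - [[0, -190, 238], 0]
    - [[0, -225, 282], 0]
    - [[0, -260, 326], 0]
    - [[0, -285, 358], 0]
    - [[0, -305, 382], 0]
    - [[0, -315, 395], 0]
    - [[0, -315, 395], 0]
  jaw: -1

```text
time: 1.6
tool_pos: [480.6, 76.9, 230.5]
tcp_rot: [-113.5, 89.9, -140.2]
ft_force: [-1.0, 0.4, -0.3]
finger_gap: 0.1
```

Run:
```python
from h import *
s=r.sense();print(s['tool_pos'],s['tcp_rot'],s['finger_gap'])
im,d=r.snapshot('wrist');save(im,'w1');np.savez('w1',d=d,p=s['tool_pos'],a=s['tcp_rot'])
```

```text
[480.59249028  76.93533198 230.50887275] [-113.46445527   89.88596674 -140.17702203] 0.13724823800805327
```

View pics/w1.png

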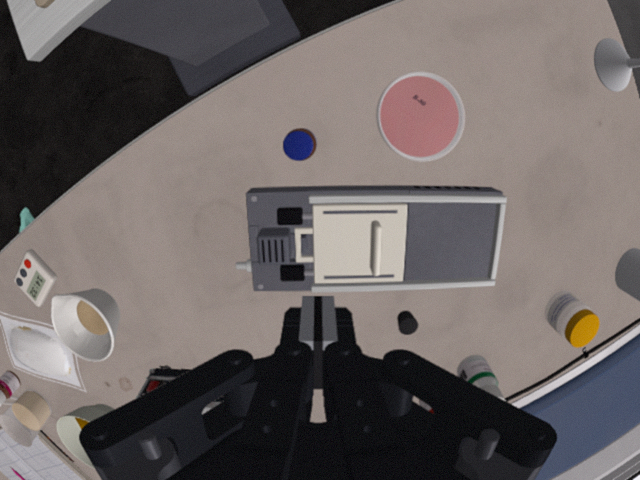

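The wrist view shows the sampler level across the picture. The tab is at (273,245), the ridge at (377,248), the rails run from x≈312 to 500, and the stopper is at (407,322). One enlarged crop will give exact points.

Run:
```python
import cv2
a=cv2.imread('pics/w1.png')[170:310,235:515];cv2.imwrite('pics/c2.png',cv2.resize(a,None,fx=2.85,fy=2.85,interpolation=cv2.INTER_CUBIC))
```

```text
(no output)
```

View pics/c2.png

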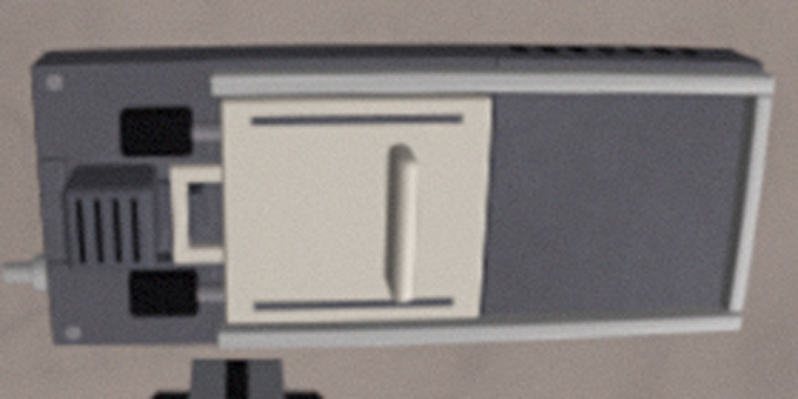

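```bash
cat >> h.py <<'E'
def proj(P,p,a):
    c=r.get_calibration('wrist');f=240/np.tan(np.radians(c['fovy']/2))
    M=R.from_euler('xyz',a,degrees=True).as_matrix();T=np.linalg.inv(c['tool_from_camera'])
    q=((P-p)@M)@T[:3,:3].T+T[:3,3]
    n=np.hypot(q[:,0],q[:,1]);th=np.arctan2(n,q[:,2])
    return np.c_[c['cx']+f*th*q[:,0]/n,c['cy']+f*th*q[:,1]/n]
E
python3 - <<'E'
from h import *
from scipy.optimize import least_squares
w=np.load('w1.npz')
L=np.array([[-45,40,38],[45,40,38],[-45,-40,38],[45,-40,38],[-48,49,40],[150,49,40],[150,-49,40],[-48,-49,40],[-108,52,30],[-108,-52,30]],float)
C=np.array([[223,98],[491,97],[229,323],[481,317],[212,77],[772,76],[741,328],[220,346],[35,66],[55,344]])/2.85+[235,170]
W=lambda x,L:np.c_[x[0]+L[:,0]*np.cos(x[2])-L[:,1]*np.sin(x[2]),x[1]+L[:,0]*np.sin(x[2])+L[:,1]*np.cos(x[2]),L[:,2]]
s=least_squares(lambda x:(proj(W(x,L),w['p'],w['a'])-C).ravel(),[528,90,1.124])
x=s.x;print(x[:2],np.degrees(x[2]),s.fun.reshape(-1,2).round(1));np.save('pose',x)
T=np.array([[-82,0,50],[10,0,48.]]);print(W(x,T),(proj(W(x,T),w['p'],w['a'])-[235,170])*2.85)
M=R.from_euler('xyz',w['a'],degrees=True).as_matrix()
print('turn axes',M.round(4).tolist()); X=np.array([np.cos(x[2]),np.sin(x[2]),0])
print('X in tool',M.T@X,'yaw err',np.degrees(np.arctan2((M.T@X)[2],(M.T@X)[1])))
print('to tab at z70',M.T@(W(x,T)[0]+[0,0,20]-w['p']))
E
```

```text
[530.81730178  97.00481909] 64.39317314370348 [[-0.7  0.5]
 [ 1.1 -0.2]
 [-0.9  0.4]
 [-0.1  0.2]
 [-0.3 -1.2]
 [ 2.4 -0.5]
 [ 1.   0.6]
 [-0.5  1.4]
 [-1.2 -0.8]
 [-0.2  0.8]]
[[495.37745937  23.0587741   50.        ]
 [535.13923378 106.02262945  48.        ]] [[110.03408899 230.12311082]
 [391.30847685 223.02962749]]
turn axes [[-0.0015, 0.4495, 0.8933], [-0.0013, 0.8933, -0.4495], [-1.0, -0.0018, -0.0008]]
X in tool [-0.00181004  0.99981213 -0.01929832] yaw err -1.1057828159010508
to tab at z70 [160.55462577 -41.18732118  37.55254653]
```

Run:
```python
from h import *
w=np.load('w1.npz');d=w['d'];M=R.from_euler('xyz',w['a'],degrees=True).as_matrix()
c=r.get_calibration('wrist');f=240/np.tan(np.radians(c['fovy']/2))
for nm,u,v in [('deck+x',430,240),('table',200,220),('cover',340,245),('tab',275,248),('railR',402,199)]:
    z=np.median(d[v-1:v+2,u-1:u+2]);du,dv=u-c['cx'],v-c['cy'];th=np.hypot(du,dv)/f
    q=np.array([du,dv,0])/np.hypot(du,dv)*np.tan(th)*z;q[2]=z
    print(nm,(M@(c['tool_from_camera']@[*q,1])[:3]+w['p']).round(1))
for n,L in(('scene',[('tab',332,261),('cover',319,257),('table',325,290)]),('side',[('tab',319,263),('cover',319,245),('table',310,300)])):
    D=np.load(n+'.npy');c=r.get_calibration(n);f=240/np.tan(np.radians(c['fovy']/2));A=R.from_euler('xyz',c['attitude'],degrees=True).as_matrix()
    for nm,u,v in L:
        z=np.median(D[v-1:v+2,u-1:u+2]);print(n,nm,(A@[(u-c['cx'])/f*z,(v-c['cy'])/f*z,z]+c['position']).round(1))
```

```text
deck+x [561.3 162.1  29.1]
table [442.3 -46.5  -1. ]
cover [522.3  79.2  37.2]
tab [493.8  25.3  49.3]
railR [506.9 151.   39. ]
scene tab [496.3  21.1  48. ]
scene cover [501.4  69.7  37.8]
scene table [ 4.526e+02  3.000e-01 -2.500e+00]
side tab [492.7  14.8  51.8]
side cover [529.1  96.   39.1]
side table [449.4 -36.7   1.6]
```

move_arm:
  deltas:
    - [[20, -20, 18], -0.5]
    - [[60, -40, 36], -1]
    - [[100, -41, 38], -1]
    - [[130, -41, 38], -1]
    - [[148, -41, 38], -1]
    - [[148, -41, 38], -1]

```text
time: 2.4
tool_pos: [494.5, 24.8, 81.5]
tcp_rot: [-144.8, 89.8, -170.4]
ft_force: [-0.5, -0.1, 0.5]
finger_gap: 0.2
```

Run:
```python
from h import *
s=r.sense();print(s['tool_pos'],s['tcp_rot'],s['ft_force'])
im,d=r.snapshot('wrist');save(im,'w2')
x=np.load('pose.npy')
L=np.array([[-97,15,50],[-67,15,50],[-67,-15,50],[-97,-15,50],[-108,52,30],[-45,40,38],[-45,-40,38],[-82,0,50]])
P=np.c_[x[0]+L[:,0]*np.cos(x[2])-L[:,1]*np.sin(x[2]),x[1]+L[:,0]*np.sin(x[2])+L[:,1]*np.cos(x[2]),L[:,2]]
uv=proj(P,s['tool_pos'],s['tcp_rot']);print(uv.round())
for u,v in uv: cv2.circle(im,(int(round(u)),int(round(v))),2,(255,0,0),-1)
save(im,'w2m')
M=R.from_euler('xyz',s['tcp_rot'],degrees=True).as_matrix();print('TCP->tab top',M.T@(P[-1]-s['tool_pos']))
```

```text
[494.50266998  24.78958723  81.48148178] [-144.82481655   89.75482577 -170.41759903] [-0.51064815 -0.12316436  0.49156052]
[[286. 258.]
 [346. 258.]
 [344. 311.]
 [288. 311.]
 [267. 179.]
 [388. 205.]
 [378. 337.]
 [316. 285.]]
TCP->tab top [31.47873538 -1.10551154  1.64673268]
```

View pics/w2m.png

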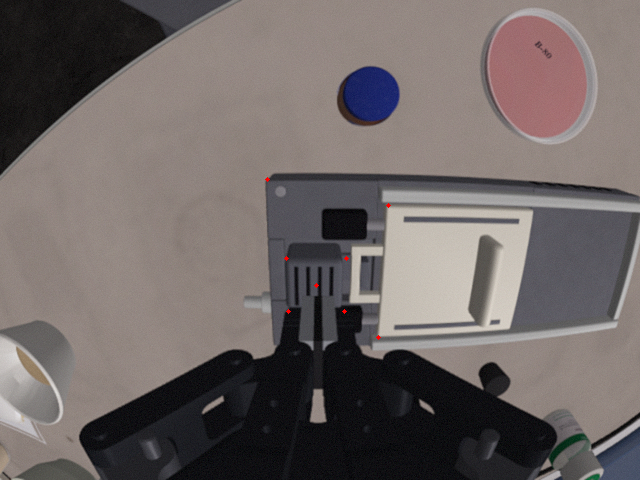

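The predicted marks fall on the tab and cover corners to within about 2 px, and the tool is over the tab at (316,285). Next I'll press.

move_arm:
  deltas:
    - [[15, -1, 1], 0]
    - [[27, -1, 1], 0]
    - [[31, -1, 1], 0]
    - [[34, -1, 1], 0]
    - [[36, -1, 1], 0]
    - [[36, -1, 1], 0]

```text
time: 3.2
tool_pos: [496.2, 23.2, 47.0]
tcp_rot: [-122.9, 89.9, -148.5]
ft_force: [-1.7, -0.6, 0.7]
finger_gap: 0.1
```

move_arm:
  deltas:
    - [[1, 0, 0], 0]
    - [[2, 0, 0], 0]
    - [[3, 0, 0], 0]
    - [[3, 0, 0], 0]

```text
time: 3.7
tool_pos: [496.4, 23.1, 44.0]
tcp_rot: [-113.8, 89.9, -139.4]
ft_force: [-1.6, 0.8, 4.2]
finger_gap: -0.0
```

move_arm:
  deltas:
    - [[1.5, 0, 0], 0]
    - [[3, 0, 0], 0]
    - [[4, 0, 0], 0]
    - [[4, 0, 0], 0]

```text
time: 4.2
tool_pos: [496.6, 23.0, 41.6]
tcp_rot: [-102.9, 89.9, -128.5]
ft_force: [-10.5, -0.0, 20.2]
finger_gap: 0.5
```

move_arm:
  deltas:
    - [[-4, 0, 0], 0]
    - [[-15, 0, 0], 0]
    - [[-30, 0, 0], 0]
    - [[-40, 0, 0], 0]
    - [[-40, 0, 0], 0]

```text
time: 4.82
tool_pos: [497.7, 23.0, 82.9]
tcp_rot: [-17.3, 89.9, -42.9]
ft_force: [-0.3, 0.0, -1.2]
finger_gap: 0.2
```

Run:
```python
from h import *
s=r.sense();print(s['tool_pos'],s['tcp_rot'],s['ft_force'])
im,d=r.snapshot('wrist');save(im,'w3')
x=np.load('pose.npy')
L=np.array([[-97,15,50],[-67,15,50],[-31,40,38],[59,40,38],[24,0,48],[59,-40,38]])
P=np.c_[x[0]+L[:,0]*np.cos(x[2])-L[:,1]*np.sin(x[2]),x[1]+L[:,0]*np.sin(x[2])+L[:,1]*np.cos(x[2]),L[:,2]]
uv=proj(P,s['tool_pos'],s['tcp_rot'])
for u,v in uv: cv2.circle(im,(int(round(u)),int(round(v))),2,(255,0,0),-1)
save(im,'w3m')
M=R.from_euler('xyz',s['tcp_rot'],degrees=True).as_matrix()
X=np.array([np.cos(x[2]),np.sin(x[2]),0]);print('X in tool',M.T@X)
for xs in(-10,0,75,85):print(xs,M.T@(np.array([x[0],x[1],45])+xs*X-s['tool_pos']))
```

```text
[497.70407036  22.96418305  82.90177363] [-17.27831261  89.88327002 -42.87902366] [-0.25566119  0.01685519 -1.20296492]
X in tool [-6.04904119e-04  9.99999811e-01  1.07329301e-04]
-10 [37.85453727 71.10290342 -2.20507576]
0 [37.84848823 81.10290153 -2.20400247]
75 [ 37.80312042 156.10288738  -2.19595277]
85 [ 37.79707138 166.10288549  -2.19487947]
```

View pics/w3m.png

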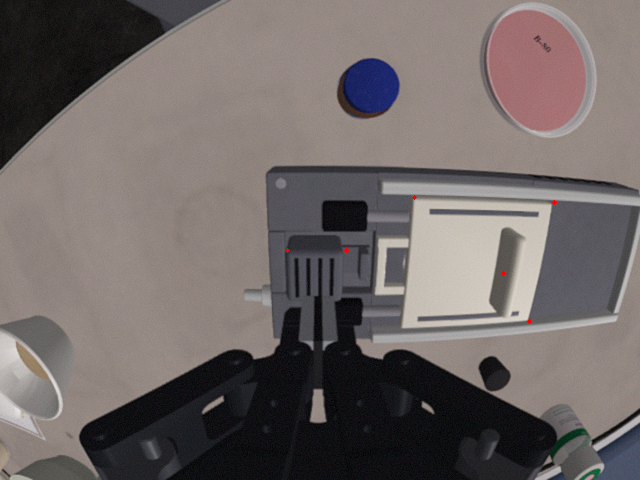

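The cover has popped out 14 mm, with its marks matching and its ridge at (510,272). The tab is back up. Next I'll go behind the ridge, lower the tool and push.

move_arm:
  deltas:
    - [[0, 20, -1], 0]
    - [[0, 50, -2], 0]
    - [[0, 72, -2], 0]
    - [[0, 76, -2], 0]
    - [[15, 76, -2], 0]
    - [[30, 76, -2], 0]
    - [[38, 76, -2], 0]
    - [[38, 76, -2], 0]

```text
time: 5.88
tool_pos: [527.0, 91.9, 42.6]
tcp_rot: [-119.1, 89.8, -144.7]
ft_force: [-0.5, -0.3, 0.9]
finger_gap: -0.1
```

Run:
```python
from h import *
s=r.sense();x=np.load('pose.npy');M=R.from_euler('xyz',s['tcp_rot'],degrees=True).as_matrix()
X=np.array([np.cos(x[2]),np.sin(x[2]),0]);d=s['tool_pos']-[x[0],x[1],0]
print(s['tool_pos'],s['ft_force'],'sampler x,y',d@X,-d[0]*X[1]+d[1]*X[0],M.T@X)
```

```text
[527.03583436  91.87081222  42.60393849] [-0.48781412 -0.32607645  0.8571763 ] sampler x,y -6.264074540376176 1.1911727452204652 [-2.41722285e-03  9.99996965e-01 -4.77034508e-04]
```

move_arm:
  deltas:
    - [[-2, 6, 1], 0]
    - [[-2, 12, 1], 0]
    - [[-2, 18, 1], 0]
    - [[-2, 25, 1], 0]
    - [[-2, 32, 1], 0]
    - [[-2, 39, 1], 0]
    - [[-2, 46, 1], 0]
    - [[-2, 53, 1], 0]
    - [[-2, 60, 1], 0]
    - [[-2, 67, 1], 0]
    - [[-2, 72, 1], 0]
    - [[-2, 75, 1], 0]

```text
time: 7.38
tool_pos: [560.5, 159.3, 44.4]
tcp_rot: [-119.9, 89.8, -145.5]
ft_force: [0.0, -0.0, 1.0]
finger_gap: 0.1
```

Run:
```python
from h import *
s=r.sense();x=np.load('pose.npy')
X=np.array([np.cos(x[2]),np.sin(x[2]),0]);d=s['tool_pos']-[x[0],x[1],0]
print(s['tool_pos'],s['ft_force'],'sampler x,y',d@X,-d[0]*X[1]+d[1]*X[0])
im,_=r.snapshot('wrist');save(im,'w4')
L=np.array([[33,40,38],[33,-40,38],[43,40,38],[143,42,40],[123,40,38]])
P=np.c_[x[0]+L[:,0]*np.cos(x[2])-L[:,1]*np.sin(x[2]),x[1]+L[:,0]*np.sin(x[2])+L[:,1]*np.cos(x[2]),L[:,2]]
print(proj(P,s['tool_pos'],s['tcp_rot']).round())
```

```text
[560.45696147 159.33585825  44.36678671] [ 0.02321218 -0.00155557  1.00554437] sampler x,y 69.01900847787142 0.21056823957104243
[[233. 221.]
 [248. 373.]
 [256. 221.]
 [487. 219.]
 [444. 222.]]
```

View pics/w4.png

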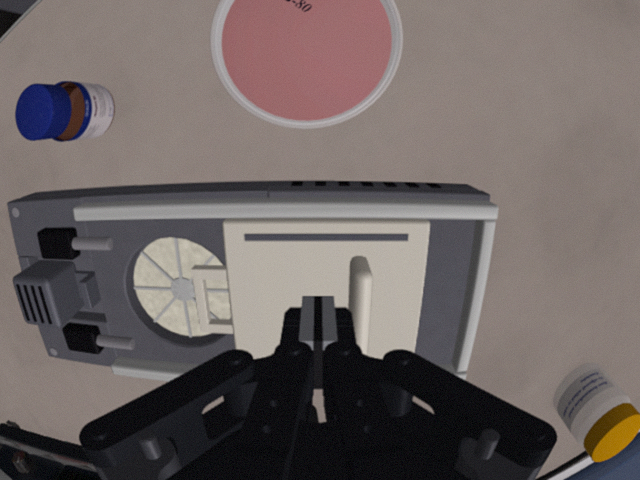

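The cover lies flat with its left edge at pixel 224 (x ≈ 73 mm). I'll push it 20 mm more, which leaves about 5 mm to the stop.

move_arm:
  deltas:
    - [[0, 5, 0], 0]
    - [[0, 10, 0], 0]
    - [[0, 14, 0], 0]
    - [[0, 17, 0], 0]
    - [[0, 19, 0], 0]
    - [[0, 20, 0], 0]
    - [[0, 20, 0], 0]

```text
time: 8.3
tool_pos: [569.2, 177.6, 44.4]
tcp_rot: [-122.2, 89.9, -147.8]
ft_force: [0.4, 0.2, 0.8]
finger_gap: 0.4
```

move_arm:
  deltas:
    - [[0, -4, 0], 0]
    - [[0, -12, 0], 0]
    - [[-10, -20, 0], 0]
    - [[-30, -25, 0], 0]
    - [[-60, -30, 0], 0]
    - [[-90, -35, 0], 0]
    - [[-110, -35, 0], 0]
    - [[-110, -35, 0], 0]

```text
time: 9.3
tool_pos: [556.0, 146.5, 157.4]
tcp_rot: [17.2, 89.8, -8.5]
ft_force: [-0.4, 0.2, -0.3]
finger_gap: 0.2
```

Run:
```python
from h import *
s=r.sense();x=np.load('pose.npy');print(s['time'],s['ft_force'],s['tool_pos'])
im,_=r.snapshot('wrist')
L=np.array([[45,40,38],[45,-40,38],[135,40,38],[135,-40,38],[-82,0,50]])
P=np.c_[x[0]+L[:,0]*np.cos(x[2])-L[:,1]*np.sin(x[2]),x[1]+L[:,0]*np.sin(x[2])+L[:,1]*np.cos(x[2]),L[:,2]]
uv=proj(P,s['tool_pos'],s['tcp_rot']);print(uv.round())
for u,v in uv: cv2.circle(im,(int(round(u)),int(round(v))),2,(255,0,0),-1)
save(im,'w5')
```

```text
9.3 [-0.40907392  0.17877763 -0.25315302] [555.99049481 146.51005849 157.40137888]
[[303. 176.]
 [304. 279.]
 [427. 177.]
 [418. 278.]
 [138. 235.]]
```

View pics/w5.png

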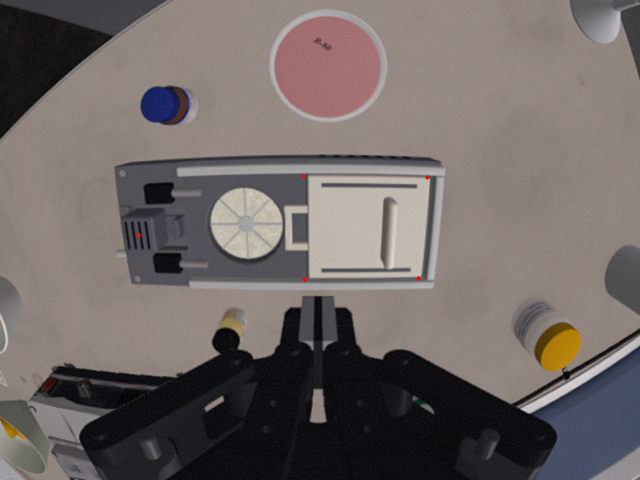

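The cover is flat at about x 93 mm, the filter is fully clear, the tab is up and the other things stand where they were. The tool is clear of everything, so I'm handing in.

```bash
python3 -c "
from h import *
print(r.hand_in())"
```

```text
the job is handed in; nothing more can be done
None
```

The filter compartment is open and the job is handed in. I pressed the snap tab to its stop (about 20 N), let it come back up, then pushed the cover by its ridge along the guides in two strokes.

- **Final view:** the cover lies flat between its rails at about 93 mm (end stop at 98 mm). The filter is fully uncovered and the tab is up. The things I could see stood undisturbed, and the tool is clear with wrist force near 0.
- **Not checked:** the stopper and the bench timer were out of view in the last picture. The tool passed near neither.
- **Disagreement:** the scene and side cameras first put the sampler 6 to 13 mm from where the wrist camera did, along its long axis. I used the wrist camera's estimate, and the close views agreed with it to about 1 to 3 mm.
- **Time:** about 9.4 s of the 45 s allowed.

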